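# Lock the ring mandrel with the hex key

## Robot

A 6-joint arm with a two-finger parallel gripper is mounted at the origin on the work surface. World frame = base frame: x ahead of the robot, y to its left, z up, the work surface at z = 0. Lengths are in m, angles in rad, forces in N, time in s.
With the tool pointing down it reaches from about 0.375 to 0.9 m from the base axis. Payload 3.1 kg.
Tool frame: the origin (TCP) lies at the centre of the arm's flange, where the gripper is bolted on; the fingertips stand 182 mm ahead of it and the grasp point (between the pads) lies 164 mm ahead of it; z points along the fingers, y is the line along which they close (so a half turn about z gives the same grasp; the last joint's range is limited). The gripper opens to 87 mm and grips with 3 to 60 N. Pads are 19 mm wide; open, the fingers measure 117 mm over their backs; the gripper's body (75 mm by 190 mm) begins 51 mm behind the grasp point.
Start: joints at [-1.373, 0.527, 1.433, -0, 1.181, -0.178], TCP at [0.23, -0.581, 0.405] pointing down, gripper open.
Joint ranges: [-3.08, 3.08], [-0.75, 2.2], [0.22, 2.44], [-1.43, 4.57], [0, 2.65], [-2.85, 2.85]. Speed limits (rad/s): [2.79, 2.79, 3.14, 3.14, 3.14, 3.14].

## Interface

Orientations are given as a unit quaternion [x, y, z, w].
In Python, from rig import * gives the robot as it stands.
- The arm moves only by the tool move_arm, never from a script. Its argument "commands" is a list that holds one entry, the list of rows, each a list of 6 numbers: the shift along the tool's x, y, z in units of 40 mm (1.0 is 40 mm), then the turn, a rotation vector about the tool's x, y, z in rad. A call has 1 to 12 rows; each row is the pose to reach, as a shift and turn from the pose commanded when the call began, along the tool's axes at that moment; what a row does not reach only later rows make up. A row lasts 1/8 s, in which the tool goes at most 62.5 mm and 10.7 degrees, less where a joint would pass 70% of its speed; a pose out of reach is approached as far as the arm can. A call with a gripper value outside its range is refused whole. "claw" is the closure, from -1 (fully open) to 1 (shut), so that 0 is half open, set as the call begins (left out, the last holds). The fingers move at their own pace and stop on an object; "squeeze" is the grip in N (left out, the last holds). Time passes only in rows, so rows that repeat a pose let the fingers close. It gives the time, the measured TCP pose, the force, the opening and the grip force at its end, in the units of the state.
- get_obs(): the state, without advancing time (a new reading comes with each control period).
- camera(name): name is "side" or "top" or "wrist"; returns a dict with "pixels" (400x640x3 uint8, blue, green, red), "range_z" (400x640 float32, m along the optical axis (not along the pixel's ray), 0 where there is no reading), "camera_matrix" (3x3 intrinsics, pixels), "extrinsics" (4x4, takes a point from world to camera coordinates). Camera axes: x right, y up, looking along -z (the intrinsics and any distortion apply to the point x, -y, -z); pixel columns grow to the right and rows downward; lengths in m; the calibration is good to about 2 mm. A picture is of the moment at which its call begins.
- hand_in(): hands the job in; it is judged then, once.
The state is a dict: "time": time; "q": joint angles; "joint_velocities": joint speeds; "joint_torque": joint torques, N m; "position": TCP position; "tool_rot": TCP orientation; "ft_force": force on the tool from outside, world axes, zero at the start; "moment": the same for the moment, N m; "grip_width": finger opening in m; "grip_force": force on a finger pad.
Only numpy, scipy, OpenCV 4.12 (cv2) and the standard library are available. Lean on these libraries where they do the work, as an engineer would, in place of code of your own. Each camera call takes 0.05 s, during which the arm holds its last target. There are 200 camera calls.

## Task

Lock the ring mandrel in its green holder on the goldsmith's bench: take the red-handled hex key from its wooden stand, fit it into the recessed socket in the holder's sloping face (how the hex stands down there is not known, so press lightly and turn the key until it drops fully home) and turn it clockwise to the stop. Then draw the key out and put it back in its stand, hanging upright by its collar and released. Do not drop the key, and leave the other things on the bench where they are.

Things in the scene. Friction and masses are not known exactly. Their poses are not given: they have to be found in the camera images.
- key_grip (a point): Centre of the key's red handle, a block 64 mm (along x) x 26 mm (along y) x 50 mm (along z), to be gripped across its 26 mm with the fingers pointing along -z (from tip to handle is +z). It begins 26 mm below this point, on the collar, and ends 24 mm above. Loose; hangs upright in the stand at the start.
- key: Steel hex key, 121 mm long, 0.3 to 0.5 kg; origin at the tip, z along it to the handle. From the tip: plain hexagonal shank 65 mm long, 26 mm across flats (30.0 mm over corners), flats facing +-x and every 60 degrees from there; brass collar 46 mm wide, 6 mm thick; handle.
- key_tip (a point): Centre of the key's flat lower end, 97 mm below key_grip along the key's axis; same axes.
- stand_hole (a point): Centre of the mouth of the hole in the top of the key stand, a fixed dark wooden block 90 x 90 mm, 70 mm tall. Round upright hole 36 mm wide, 67 mm deep. The hanging key's collar rests on the block's top: key_grip is then 32 mm above this point and key_tip 65 mm below it.
- screw_mouth (a point): Centre of the steel lock screw's face, flush with the holder's sloping face. z points straight out of the face, leaning 32 degrees from vertical; x and y turn with the screw. A round funnel narrows from 46 mm wide to 31 mm at 10 mm depth; there a hexagonal socket begins, 27.9 mm across flats, 14 mm deep, its flat floor 24 mm below the face.
- holder: Fixed green mandrel holder on a base 150 x 120 mm; origin under the centre of its round sloping face (98 mm wide, 125 mm up at its centre, which leans towards the holder's -x, roughly to the robot). A steel mandrel sticks out to +x, up to 220 mm from the origin and 92 mm high.
- lock (a joint): Turn of the lock screw, rad: grows clockwise as seen looking at the face (along -z of screw_mouth), from 0 to 0.15 at the start to a hard stop at 1.2 (locked; its white line by the red mark). Takes about 0.3 N m, stays where it is left. Lighter rubbing does not turn it.
- socket_ledge (a point): Point on the screw's axis 10 mm below the face, where the hex socket begins: a key out of line stops on the ledge here; within about 7 degrees it drops in, with some 0.25 rad of play. How the hexagon stands differs every time (it repeats every 60 degrees) and is not given by this point's or screw_mouth's axes nor by the joint's value.
- brass_weight_center (a point): Bystander, not to be moved: brass cylinder 34 mm in diameter, 50 mm tall, standing; this point at its centre.
- wire_coil: Bystander, not to be moved: black coil, 68 mm across, 22 mm tall; origin under its centre.
- hammer: Bystander, not to be moved: hammer lying flat, 200 mm long; origin under its middle.
- graver: Bystander, not to be moved: wooden-handled graver lying flat, 160 mm long; origin under its middle.
- flux_jar: Bystander, not to be moved: jar 56 mm in diameter, 60 mm tall; origin under its centre.
- bangle: Bystander, not to be moved: copper bangle lying flat, 70 mm across, 14 mm tall; origin under its centre.
- gem_box: Bystander, not to be moved: clear gem box with white lid, 72 x 52 x 26 mm; origin under its centre.

How it is judged:
On the way, in this order (a step that is already met when the one before it is completed fails the run):
1. the key is fully home in the socket (z of key_tip in the frame of screw_mouth below -0.0195 m and distance between key_tip and screw_mouth below 0.0275 m and angle between the z axis of key_tip and the z axis of screw_mouth, either way round below 0.14 rad), for 0.1 s.
2. the lock screw is turned clockwise to its stop with the key home (all of step 1 and value of joint lock above 1.1 rad), for 0.1 s.
At the end, for the whole second after the job is handed in: The lock screw stands at 1.1 rad or more (its stop is at 1.2), and the key hangs in its stand: collar down to within 5 mm, its axis within 12 mm of the hole's and within 0.1 rad of upright, at rest and released (value of joint lock above 1.1 rad and distance between key_grip and stand_hole below 0.038 m and horizontal distance between key_grip and stand_hole below 0.012 m and angle between key_tip's own z axis and vertical below 0.1 rad and z of key_tip in the frame of stand_hole below -0.06 m and linear speed of key below 0.02 m/s); the robot touches nothing.
It fails at once if the key is dropped or laid on the bench (height (world z) of key_grip below 0.08 m).
It fails at once if another thing on the bench is moved by more than 30 mm (distance of any of brass_weight_center, wire_coil, hammer, graver, flux_jar, bangle, gem_box from where it was at the start of the episode above 0.03 m).
It also fails if it takes over 61 s, if anything falls off the work surface, if the arm or the gripper's body presses on something with over 40 N, if the wrist force passes 120 N, or if a joint passes its speed limit or range.

## Working session

There is one attempt and no reset: what is moved stays moved. The work goes in short steps, Python scripts to look and compute and a tool call to move; the robot and the scene stay as the last step left them, time stands still between calls to the robot, and variables do not carry over. Pictures are saved under pics/ and viewed, at most 10 in all, crops included, and the job is handed in when it is done.

Besides the shell and the picture viewer there is one more tool, called after "Request:" as name([rows], argument=value, ...), one row to a line, values as JSON. move_arm: Moves the arm, as the interface text tells. Its arguments: {"type":"object","properties":{"commands":{"type":"array","items":{"type":"array","items":{"type":"array","items":{"type":"number"}}}},"claw":{"type":"number"},"squeeze":{"type":"number"}},"required":["commands"]}

```bash
ls; mkdir -p pics; cat > h.py <<'E'
from rig import *
import numpy as np, cv2
from scipy.spatial.transform import Rotation as R
def shot(name):
    c=camera(name); np.savez('pics/'+name+'.npz',**{k:np.asarray(v) for k,v in c.items()}); return c
def load(name): return dict(np.load('pics/'+name+'.npz'))
def pt(c,u,v,r=2):
    K=c['camera_matrix'];E=c['extrinsics'];p=c['range_z'][int(v)-r:int(v)+r+1,int(u)-r:int(u)+r+1];d=np.median(p[p>0])
    x=(u-K[0,2])/K[0,0]*d;y=(v-K[1,2])/K[1,1]*d
    return (np.linalg.inv(E)@[x,-y,-d,1])[:3]
def cloud(c):
    K=c['camera_matrix'];E=c['extrinsics'];d=c['range_z'];v,u=np.mgrid[:d.shape[0],:d.shape[1]]
    x=(u-K[0,2])/K[0,0]*d;y=(v-K[1,2])/K[1,1]*d
    return np.stack([x,-y,-d,np.ones_like(d)],-1)@np.linalg.inv(E).T[:,:3]
def proj(c,P):
    q=c['extrinsics']@np.append(P,1);K=c['camera_matrix']
    return K[0,0]*q[0]/-q[2]+K[0,2],K[1,1]*-q[1]/-q[2]+K[1,2]
E
python3 - <<'E'
from h import *
a=shot('top');b=shot('side');w=shot('wrist')
im=np.vstack([np.hstack([a['pixels'],]),]) 
cv2.imwrite('pics/top.png',a['pixels']);cv2.imwrite('pics/side.png',b['pixels'])
print(a['camera_matrix'],a['extrinsics'],b['extrinsics']);print(get_obs())
E
```

```text
pics
[[389.82385081   0.         326.96850715]
 [  0.         389.82385081 196.87951065]
 [  0.           0.           1.        ]] [[ 0.01479186 -0.99977479 -0.01521764 -0.00143871]
 [ 0.98604238  0.01206112  0.16605706 -0.58158281]
 [-0.16583612 -0.01746154  0.98599872 -1.01135147]
 [ 0.          0.          0.          1.        ]] [[-0.90300483 -0.42944832  0.01250641  0.52076742]
 [ 0.25377945 -0.50968362  0.82208187 -0.22711928]
 [-0.34666737  0.74551777  0.56923193 -1.07269202]
 [ 0.          0.          0.          1.        ]]
{'time': 0.15, 'q': array([-1.37249509e+00,  5.28287670e-01,  1.43361175e+00,  2.11092374e-05,
        1.18142402e+00, -1.78506493e-01]), 'joint_velocities': array([ 0.00046445, -0.00204124, -0.00375172, -0.00027319,  0.00142632,
       -0.00148178]), 'joint_torque': array([ 6.46571116e-04, -4.40429699e+01, -1.76842010e+01,  6.32928824e-02,
        5.52456791e-02, -1.06855105e-04]), 'position': array([ 0.22994473, -0.58088128,  0.40397344]), 'tool_rot': array([ 9.82304813e-01,  1.87287229e-01,  1.19566709e-06, -8.65445921e-04]), 'ft_force': array([ 0.69079355, -0.55731504, -0.26025288]), 'moment': array([-0.01430277,  0.01613602,  0.04033969]), 'grip_force': 0.0, 'grip_width': 0.08720323577458512}
```

View pics/top.png

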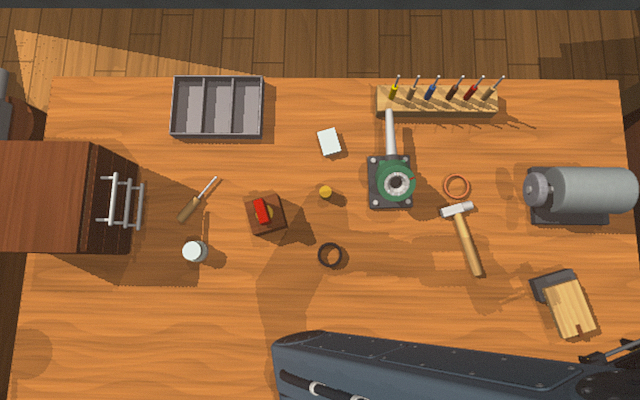

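View pics/side.png

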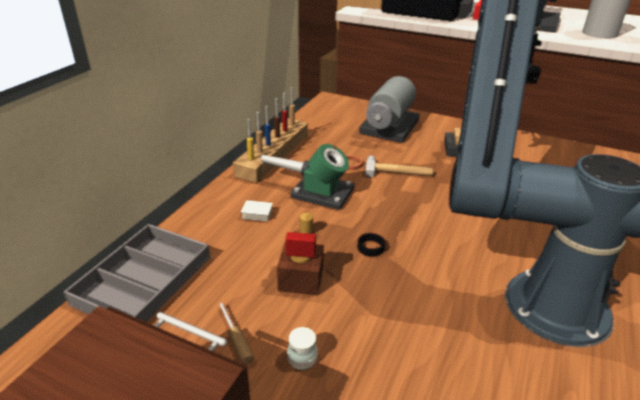

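The top view shows the red key handle at (263,210) on the stand at (267,214), and the holder's face at (396,183). The side view shows the handle at (300,245) and the screw face at (335,157). Next I measure both from the range images.

```bash
python3 - <<'E'
from h import *
for n,box in(('top',(235,185,295,245)),('side',(275,225,330,295))):
    c=load(n);P=cloud(c);px=c['pixels'].astype(int);u0,v0,u1,v1=box
    m=np.zeros(px.shape[:2],bool);m[v0:v1,u0:u1]=1
    m&=c['range_z']>0
    red=m&(px[...,2]>110)&(px[...,1]<50)&(px[...,0]<60)
    Q=P[red];print(n,red.sum(),Q.min(0),Q.max(0))
    T=Q[Q[:,2]>np.percentile(Q[:,2],95)-0.006]
    r=cv2.minAreaRect((T[:,:2]*1000).astype(np.float32));print(' handle top',r,T[:,2].mean())
    S=P[m];S=S[(S[:,2]>.06)&(S[:,2]<.078)]
    r=cv2.minAreaRect((S[:,:2]*1000).astype(np.float32));print(' stand',r,np.median(S[:,2]))
for n,box in(('top',(365,150,425,215)),('side',(300,140,355,200))):
    c=load(n);P=cloud(c);px=c['pixels'].astype(int);u0,v0,u1,v1=box
    m=np.zeros(px.shape[:2],bool);m[v0:v1,u0:u1]=1
    m&=(c['range_z']>0)&(P[...,2]>.085)
    Q=P[m]
    best=None;rng=np.random.default_rng(0)
    for _ in range(2000):
        a,b,d=Q[rng.choice(len(Q),3,False)];nn=np.cross(b-a,d-a)
        if np.linalg.norm(nn)<1e-9: continue
        nn/=np.linalg.norm(nn);nn*=np.sign(nn[2]);
        if abs(np.degrees(np.arccos(nn[2]))-32)>6: continue
        i=abs((Q-a)@nn)<.003
        if best is None or i.sum()>best.sum(): best=i
    F=Q[best];ce=F.mean(0);nn=np.linalg.svd(F-ce)[2][2];nn*=np.sign(nn[2])
    print(n,len(F),'normal',nn,np.degrees(np.arccos(nn[2])),'yaw',np.degrees(np.arctan2(nn[1],nn[0])))
    ex=np.cross([0,0,1],nn);ex/=np.linalg.norm(ex);ey=np.cross(nn,ex)
    uv=np.c_[(F-ce)@ex,(F-ce)@ey];r=cv2.minEnclosingCircle((uv*1000).astype(np.float32));rr=cv2.minAreaRect((uv*1000).astype(np.float32))
    print(' circ',r,rr,'centre',ce+ex*r[0][0]/1000+ey*r[0][1]/1000)
    # base
E
```

```text
top 209 [0.50057308 0.1516193  0.11856119] [0.56230137 0.18884847 0.1304659 ]
 handle top ((532.3209228515625, 170.67691040039062), (60.357276916503906, 23.293914794921875), 21.22417640686035) 0.12648722578172505
 stand ((532.5830078125, 172.81192016601562), (90.49058532714844, 90.36127471923828), 17.50735855102539) 0.07072041558530728
side 625 [ 0.49908573  0.00640585 -0.00245354] [0.58146746 0.19594495 0.12927844]
 handle top ((528.9915771484375, 174.05096435546875), (60.682552337646484, 26.431856155395508), 21.154695510864258) 0.12495655835952398
 stand ((531.005859375, 173.02659606933594), (90.93873596191406, 96.52601623535156), 17.488445281982422) 0.06954950870739462
top 846 normal [-0.52965669 -0.02237887  0.84791684] 32.01418847958974 yaw -177.58059769454957
 circ ((0.5988355875015259, -0.8438646197319031), 49.556007385253906) ((0.4969024658203125, -0.24790191650390625), (95.52041625976562, 96.5374526977539), 88.46011352539062) centre [ 0.60606616 -0.16885013  0.12612861]
side 479 normal [-0.51913984 -0.03002713  0.85416169] 31.332754861355983 yaw -176.6896912028779
 circ ((1.4170620441436768, -0.5823767781257629), 50.1619873046875) ((0.33660888671875, -0.14875030517578125), (97.08181762695312, 95.5176773071289), 4.045581817626953) centre [ 0.60368223 -0.1680297   0.12414486]
```

```bash
cat >> h.py <<'E'
N=np.array([-.527,-.0243,.848]);N/=np.linalg.norm(N)
M=np.array([.605,-.1685,.1255])
def Rt(z,yawref):  # tool z dir, tool x closest to yawref vector
    z=np.asarray(z,float)/np.linalg.norm(z);x=np.asarray(yawref,float);x=x-z*(x@z);x/=np.linalg.norm(x)
    return R.from_matrix(np.c_[x,np.cross(z,x),z])
def go(p,Rr,s=None):
    s=s or get_obs();R0=R.from_quat(s['tool_rot'])
    d=R0.inv().apply(np.asarray(p)-s['position'])/.04;t=(R0.inv()*Rr).as_rotvec()
    print('t',round(s['time'],2),'MOVE',np.round(d,3).tolist(),np.round(t,3).tolist(),'q',np.round(s['q'],2))
E
python3 - <<'E'
from h import *
w=load('wrist');s=get_obs();T=np.eye(4);T[:3,:3]=R.from_quat(s['tool_rot']).as_matrix();T[:3,3]=s['position']
C=np.linalg.inv(T)@np.linalg.inv(w['extrinsics'])  # cam in tool
np.save('C.npy',C);print(C.round(4),w['camera_matrix'])
# candidates: rotate tool about axis, camera looking at mouth
for yaw in (0,30,90,-90):
    Rr=Rt(-N,[np.cos(np.radians(yaw)),np.sin(np.radians(yaw)),0])
    go(M+N*.33,Rr)
E
```

```text
[[-5.000e-04  9.698e-01  2.438e-01  6.630e-02]
 [ 1.000e+00  7.000e-04 -7.000e-04 -6.000e-04]
 [-8.000e-04  2.438e-01 -9.698e-01  2.020e-02]
 [ 0.000e+00  0.000e+00  0.000e+00  1.000e+00]] [[293.89187538   0.         321.73368696]
 [  0.         293.89187538 203.54400655]
 [  0.           0.           1.        ]]
t 0.15 MOVE [8.39, -7.551, -0.028] [-0.079, 0.555, 0.374] q [-1.37  0.53  1.43  0.    1.18 -0.18]
t 0.15 MOVE [8.39, -7.551, -0.028] [-0.239, 0.504, -0.211] q [-1.37  0.53  1.43  0.    1.18 -0.18]
t 0.15 MOVE [8.39, -7.551, -0.028] [-0.475, 0.351, -1.169] q [-1.37  0.53  1.43  0.    1.18 -0.18]
t 0.15 MOVE [8.39, -7.551, -0.028] [0.388, 0.525, 1.883] q [-1.37  0.53  1.43  0.    1.18 -0.18]
```

```bash
python3 - <<'E'
from h import *
go(M+N*.25,Rt(-N,[1,0,0]))
E
```

```text
t 0.15 MOVE [9.389, -7.206, 1.67] [-0.079, 0.555, 0.374] q [-1.37  0.53  1.43  0.    1.18 -0.18]
```

Request:
move_arm([
  [[9.4,-7.2,1.65,-0.08,0.555,0.375],[9.4,-7.2,1.65,-0.08,0.555,0.375],[9.4,-7.2,1.65,-0.08,0.555,0.375],[9.4,-7.2,1.65,-0.08,0.555,0.375],[9.4,-7.2,1.65,-0.08,0.555,0.375],[9.4,-7.2,1.65,-0.08,0.555,0.375],[9.4,-7.2,1.65,-0.08,0.555,0.375],[9.4,-7.2,1.65,-0.08,0.555,0.375],[9.4,-7.2,1.65,-0.08,0.555,0.375],[9.4,-7.2,1.65,-0.08,0.555,0.375],[9.4,-7.2,1.65,-0.08,0.555,0.375],[9.4,-7.2,1.65,-0.08,0.555,0.375]],
], claw=-1)

```text
time: 1.65
position: [0.4733, -0.1762, 0.3389]
tool_rot: [0.961, -0.005, 0.275, -0.012]
ft_force: [-0.7, -0.1, -0.6]
grip_width: 0.0872
grip_force: 0.0
```

```bash
python3 - <<'E'
from h import *
w=shot('wrist');s=get_obs();go(M+N*.25,Rt(-N,[1,0,0]))
u,v=proj(w,M);print(u,v,np.round(s['position'],4))
u,v=int(u),int(v);cv2.imwrite('pics/w1.png',cv2.resize(w['pixels'][max(v-55,0):v+55,u-70:u+70],None,fx=5,fy=5,interpolation=cv2.INTER_CUBIC));print(max(v-55,0),u-70)
E
```

```text
t 1.7 MOVE [-0.02, -0.036, 0.021] [0.004, -0.001, -0.001] q [-0.66  0.43  1.96  0.88  0.46  0.17]
318.80104029015644 214.61619537590644 [ 0.4733 -0.1761  0.3389]
159 248
```

View pics/w1.png

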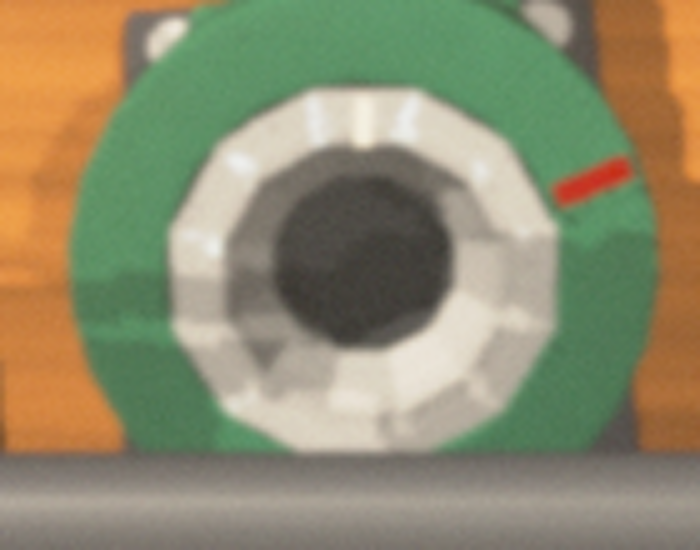

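The crop shows the screw's white line at the top (363,120), the red mark at (592,183) and the steel ring's centre near (363,268). The joint is therefore close to 0, and the hex at the bottom can't be made out. I'll refine the mouth centre from this close view.

```bash
python3 - <<'E'
from h import *
from scipy.optimize import least_squares
w=load('wrist');P=cloud(w);px=w['pixels'].astype(int)
m=(w['range_z']>0)&(np.linalg.norm(P-M,axis=-1)<.06)&(abs((P-M)@N)<.006)
g=m&(px[...,1]>px[...,2]+25)&(px[...,1]>px[...,0]+10)
F=P[g];ce=F.mean(0);n=np.linalg.svd(F-ce)[2][2];n*=np.sign(n[2])
F=F[abs((F-ce)@n)<.002];ce=F.mean(0);n=np.linalg.svd(F-ce)[2][2];n*=np.sign(n[2])
print('n',n,np.degrees(np.arccos(n[2])),np.degrees(np.arctan2(n[1],n[0])),len(F),((F-ce)@n).std())
ex=np.cross([0,0,1],n);ex/=np.linalg.norm(ex);ey=np.cross(n,ex)
# rays to plane for inner (steel/green) and outer boundaries of green
mask=(px[...,1]>px[...,2]+25)&(px[...,1]>px[...,0]+10)
mask=cv2.morphologyEx(mask.astype(np.uint8),cv2.MORPH_OPEN,np.ones((3,3)))
K=w['camera_matrix'];Ei=np.linalg.inv(w['extrinsics']);o=Ei[:3,3]
cu,cv=proj(w,ce*0+M)
inn=[];out=[]
for a in np.radians(np.arange(0,360,4)):
    if 190<np.degrees(a)%360<350: pass
    for tag,rs in(('i',np.arange(25,60,.25)),('o',np.arange(75,40,-.25))):
        for r in rs:
            u,v=cu+1.5+r*np.cos(a),cv-2-r*np.sin(a)
            if v>248: break
            if mask[int(round(v)),int(round(u))]:
                d=Ei[:3,:3]@[(u-K[0,2])/K[0,0],-(v-K[1,2])/K[1,1],-1];X=o+d*((ce-o)@n)/(d@n)
                (inn if tag=='i' else out).append([(X-M)@ex*1e3,(X-M)@ey*1e3]);break
for nm,q in(('in',inn),('out',out)):
    q=np.array(q);s=least_squares(lambda p:np.hypot(q[:,0]-p[0],q[:,1]-p[1])-p[2],[0,0,40],loss='soft_l1')
    X=M+ex*s.x[0]/1e3+ey*s.x[1]/1e3;X+=n*((ce-X)@n)
    print(nm,len(q),s.x,X,np.std(s.fun))
E
```

```text
n [-0.52998013 -0.02389052  0.84767346] 32.04048292337373 -177.41896030481914 4281 0.0006645043304963201
in 74 [1.12105063e+00 2.49297128e-03 3.27380542e+01] [ 0.6052734  -0.16960986  0.12514816] 0.4329488980011587
out 58 [ 1.4357325   2.57473679 47.41355153] [ 0.60746578 -0.16982604  0.12651278] 0.9151887385793253
```

```bash
cat >> h.py <<'E'
N=np.array([-.530,-.0236,.8477]);N/=np.linalg.norm(N)
M=np.array([.6055,-.1697,.1252])
S=np.array([.5315,.1725,.07])
def yv(d): return [np.cos(np.radians(d)),np.sin(np.radians(d)),0]
E
python3 - <<'E'
from h import *
go(S+[0,0,.33],Rt([0,0,-1],yv(21)))
E
```

```text
t 1.7 MOVE [1.902, -8.755, -0.349] [0.078, -0.555, -0.367] q [-0.66  0.43  1.96  0.88  0.46  0.17]
```

Request:
move_arm([
  [[1.9,-8.75,-0.35,0.078,-0.555,-0.367],[1.9,-8.75,-0.35,0.078,-0.555,-0.367],[1.9,-8.75,-0.35,0.078,-0.555,-0.367],[1.9,-8.75,-0.35,0.078,-0.555,-0.367],[1.9,-8.75,-0.35,0.078,-0.555,-0.367],[1.9,-8.75,-0.35,0.078,-0.555,-0.367],[1.9,-8.75,-0.35,0.078,-0.555,-0.367],[1.9,-8.75,-0.35,0.078,-0.555,-0.367],[1.9,-8.75,-0.35,0.078,-0.555,-0.367],[1.9,-8.75,-0.35,0.078,-0.555,-0.367]],
])

```text
time: 2.95
position: [0.531, 0.1718, 0.3996]
tool_rot: [0.983, 0.182, -0.001, -0.0]
ft_force: [-0.7, -0.5, 0.0]
grip_width: 0.0873
grip_force: 0.0
```

```bash
python3 - <<'E'
from h import *
c=shot('wrist');s=get_obs();print(s['position'],s['joint_velocities'].round(3))
P=cloud(c);px=c['pixels'].astype(int)
near=(c['range_z']>0)&(np.linalg.norm(P[...,:2]-S[:2],axis=-1)<.075)
red=near&(px[...,2]>100)&(px[...,1]<60)&(px[...,0]<60)&(P[...,2]>.09)
Q=P[red];T=Q[Q[:,2]>np.percentile(Q[:,2],90)-.005]
print('handle',cv2.minAreaRect((T[:,:2]*1e3).astype(np.float32)),np.median(T[:,2]),len(T))
B=P[near];B=B[(B[:,2]>.062)&(B[:,2]<.078)];print('stand',cv2.minAreaRect((B[:,:2]*1e3).astype(np.float32)),np.median(B[:,2]))
u,v=[int(x) for x in proj(c,S+[0,0,.05])];print(u,v)
cv2.imwrite('pics/w2.png',cv2.resize(c['pixels'][max(v-90,0):v+90,max(u-110,0):u+110],None,fx=3,fy=3))
go([*S[:2],.266],Rt([0,0,-1],yv(21)))
E
```

```text
[0.53108259 0.17196188 0.39964089] [ 0.008 -0.001 -0.006  0.002  0.001  0.002]
handle ((533.5344848632812, 171.8124542236328), (62.41693878173828, 25.20087242126465), 19.67700958251953) 0.12568738432844068 1803
stand ((532.2725219726562, 171.85975646972656), (90.20465087890625, 90.13220977783203), 17.421955108642578) 0.06996961476895674
321 203
t 3.0 MOVE [0.017, -0.008, 3.341] [-0.0, 0.001, -0.0] q [0.11 0.44 1.61 0.   1.09 1.32]
```

View pics/w2.png

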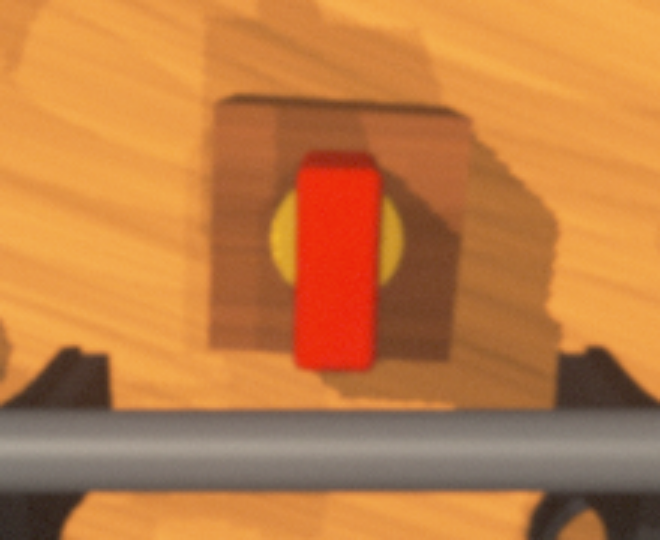

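The wrist view shows the red handle at (337,265), centred over the yellow collar. It stands square between the fingers and its edges are aligned with the tool. I'll descend and grip.

Request:
move_arm([
  [[0.04,0.02,1.5,0,0,0.01],[0.04,0.02,2.5,0,0,0.01],[0.04,0.02,3.1,0,0,0.01],[0.04,0.02,3.34,0,0,0.01],[0.04,0.02,3.34,0,0,0.01],[0.04,0.02,3.34,0,0,0.01]],
], claw=-1)

```text
time: 3.75
position: [0.5334, 0.1732, 0.2674]
tool_rot: [0.984, 0.178, 0.001, -0.0]
ft_force: [0.3, -0.5, 0.8]
grip_width: 0.0872
grip_force: 0.0
```

Request:
move_arm([
  [[0,0,0,0,0,0],[0,0,0,0,0,0],[0,0,0,0,0,0],[0,0,0,0,0,0],[0,0,0,0,0,0],[0,0,0,0,0,0],[0,0,0,0,0,0],[0,0,0,0,0,0]],
], claw=1, squeeze=50)

```text
time: 4.75
position: [0.5332, 0.1731, 0.2664]
tool_rot: [0.984, 0.178, 0.0, 0.0]
ft_force: [1.2, -1.6, -0.5]
grip_width: 0.0255
grip_force: 50.0
```

Request:
move_arm([
  [[0,0,-0.3,0,0,0],[0,0,-1,0,0,0],[0,0,-2,0,0,0],[0,0,-3,0,0,0],[0,0,-3.2,0,0,0],[0,0,-3.2,0,0,0]],
])

```text
time: 5.5
position: [0.5322, 0.1734, 0.3939]
tool_rot: [0.984, 0.178, -0.0, -0.0]
ft_force: [0.1, -0.2, -4.2]
grip_width: 0.026
grip_force: 50.0
```

```bash
python3 - <<'E'
from h import *
s=get_obs();print(s['position'],s['ft_force'],s['moment'],s['grip_width'])
# key tip = grasp + 97mm ; TCP dist for tip at height h above face: h+.261
go(M+N*(.261+.03),Rt(-N,[1,0,0]))
w=shot('wrist');b=shot('side');cv2.imwrite('pics/s2.png',np.hstack([cv2.resize(b['pixels'][130:300,200:400],None,fx=2,fy=2),cv2.resize(w['pixels'],(400,340))]))
E
```

```text
[0.53218796 0.17335854 0.39393946] [ 0.05175447 -0.15399092 -4.19797387] [-0.04218976  0.00537169 -0.04063642] 0.02597599395074021
t 5.5 MOVE [-4.965, 7.481, 0.55] [-0.074, 0.558, 0.357] q [0.12 0.45 1.61 0.   1.08 1.33]
```

View pics/s2.png

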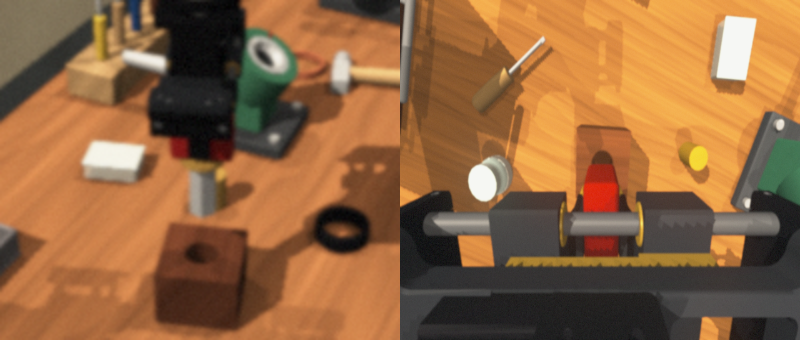

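The left view shows the key held upright with its shank clear of the stand, at (200,190). The stand's hole is at (203,250). The right view shows the handle square between the pads at (600,205). Next is the transfer to 60 mm above the screw face.

```bash
python3 - <<'E'
from h import *
go(M+N*(.261+.06),Rt(-N,[1,0,0]))
E
```

```text
t 5.6 MOVE [-5.337, 7.358, -0.11] [-0.074, 0.562, 0.357] q [0.12 0.46 1.61 0.   1.08 1.33]
```

```bash
python3 - <<'E'
from h import *
go(M+N*(.261+.06),Rt(-N,yv(23)))
E
```

```text
t 5.6 MOVE [-5.337, 7.358, -0.11] [-0.201, 0.527, -0.098] q [0.12 0.46 1.61 0.   1.08 1.33]
```

Request:
move_arm([
  [[-0.7,1.0,-0.2,-0.02,0.06,-0.01],[-1.5,2.0,-0.4,-0.05,0.13,-0.025],[-2.3,3.2,-0.4,-0.08,0.21,-0.04],[-3.1,4.3,-0.4,-0.12,0.31,-0.06],[-3.9,5.4,-0.4,-0.16,0.42,-0.08],[-4.7,6.4,-0.3,-0.18,0.48,-0.09],[-5.1,7.0,-0.2,-0.201,0.527,-0.098],[-5.34,7.36,-0.11,-0.201,0.527,-0.098],[-5.34,7.36,-0.11,-0.201,0.527,-0.098],[-5.34,7.36,-0.11,-0.201,0.527,-0.098],[-5.34,7.36,-0.11,-0.201,0.527,-0.098]],
])

```text
time: 6.98
position: [0.4362, -0.1761, 0.3983]
tool_rot: [0.935, 0.22, 0.273, 0.05]
ft_force: [-0.3, 0.7, -4.4]
grip_width: 0.0258
grip_force: 50.0
```

```bash
python3 - <<'E'
from h import *
s=get_obs();print(s['position'],s['ft_force'],s['moment'],s['grip_width'])
go(M+N*(.261+.004),Rt(-N,yv(23)))
b=shot('side');w=shot('wrist')
cv2.imwrite('pics/s3.png',np.hstack([cv2.resize(b['pixels'][90:220,250:400],None,fx=2.7,fy=2.7),cv2.resize(w['pixels'][:240],(390,351))]))
E
```

```text
[ 0.43621101 -0.17609687  0.398304  ] [-0.27445611  0.69117582 -4.36147046] [-0.06515612  0.73578869  0.03843148] 0.025814366743334455
t 6.97 MOVE [-0.047, 0.014, 1.409] [-0.001, -0.004, 0.002] q [-0.72  0.28  1.97  0.73  0.59 -0.17]
```

View pics/s3.png

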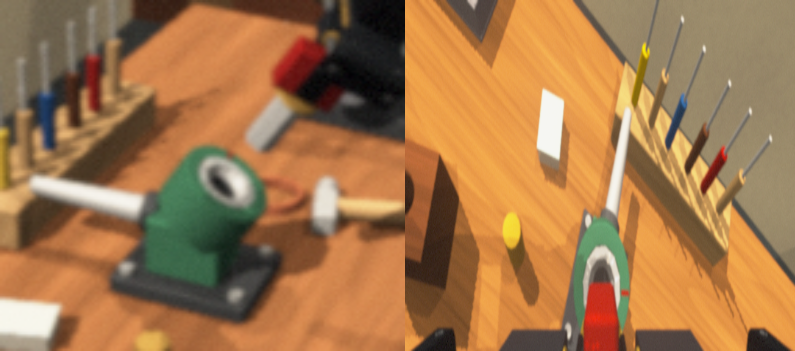

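The left view shows the key tilted in line with the sloping face, its tip at (260,140) and the socket at (222,180). The right view shows the handle at (600,310) above the screw ring. I'll check the key's alignment in the tool frame before inserting.

```bash
python3 - <<'E'
from h import *
c=load('side');s=get_obs();R0=R.from_quat(s['tool_rot'])
P=cloud(c);T=(P-s['position'])@R0.as_matrix()
m=(c['range_z']>0)&(abs(T[...,0])<.04)&(abs(T[...,1])<.03)&(T[...,2]>.15)&(T[...,2]<.275)
for a,b in((.197,.205),(.205,.22),(.22,.235),(.235,.25),(.25,.262),(.262,.272)):
    q=T[m&(T[...,2]>a)&(T[...,2]<b)]
    if len(q): print(a,len(q),np.percentile(q,[3,50,97],axis=0)[:,:2].T.round(4).tolist())
print(T[m][:,2].max())
E
```

```text
0.197 10 [[-0.0032, 0.0035, 0.0113], [-0.0195, -0.0155, -0.011]]
0.205 61 [[-0.0136, 0.0028, 0.0115], [-0.0178, -0.0112, 0.0028]]
0.22 53 [[-0.0146, 0.0034, 0.011], [-0.0174, -0.0122, 0.0023]]
0.235 61 [[-0.013, 0.0021, 0.0114], [-0.0166, -0.0112, 0.0036]]
0.25 42 [[-0.0133, 0.0013, 0.011], [-0.0179, -0.0119, 0.0006]]
0.262 2 [[-0.0066, 0.0007, 0.008], [-0.012, -0.0035, 0.0049]]
0.2624310683904821
```

Request:
move_arm([
  [[-0.02,0.01,0.8,0,-0.004,0],[-0.05,0.01,1.4,0,-0.004,0],[-0.05,0.01,1.55,0,-0.004,0],[-0.05,0.01,1.65,0,-0.004,0],[-0.05,0.01,1.65,0,-0.004,0],[-0.05,0.01,1.65,0,-0.004,0]],
])

```text
time: 7.82
position: [0.47, -0.177, 0.3426]
tool_rot: [0.936, 0.219, 0.272, 0.052]
ft_force: [0.6, 0.8, -4.5]
grip_width: 0.0257
grip_force: 50.0
```

```bash
cat >> h.py <<'E'
def st():
    s=get_obs();R0=R.from_quat(s['tool_rot']);g=np.array([0,0,-4.3])
    f=R0.inv().apply(s['ft_force']-g);m=R0.inv().apply(s['moment'])
    d=s['position']-M;tip=s['position']+R0.apply([0,0,.261])-M
    print('t',round(s['time'],2),'axial',round(d@N,4),'tip tool-xy err',(R0.inv().apply(tip)*1e3).round(1),'ang',round(np.degrees(np.arccos(-R0.as_matrix()[:,2]@N)),2),'F',f.round(1),'Mom',m.round(2),'q6',s['q'][5].round(3),'gw',round(s['grip_width'],4))
E
python3 -c "
from h import *
st();go(M+N*(.2505),Rt(-N,yv(23)))"
```

```text
t 7.83 axial 0.2563 tip tool-xy err [0.  2.  4.7] ang 0.17 F [ 0.7 -0.6  0.5] Mom [ 0.3  -0.69  0.01] q6 -0.3 gw 0.0257
t 7.83 MOVE [0.006, -0.032, 0.145] [0.003, -0.001, 0.001] q [-0.67  0.42  1.96  0.88  0.47 -0.3 ]
```

Request:
move_arm([
  [[0,-0.03,0.05,0.003,0,0],[0,-0.03,0.1,0.003,0,0],[0,-0.03,0.15,0.003,0,0],[0,-0.03,0.15,0.003,0,0]],
])

```text
time: 8.32
position: [0.4732, -0.1759, 0.3367]
tool_rot: [0.936, 0.219, 0.272, 0.05]
ft_force: [2.2, 0.9, -3.5]
grip_width: 0.0258
grip_force: 50.0
```

```bash
python3 -c "
from h import *
st()"
```

```text
t 8.32 axial 0.2496 tip tool-xy err [ 0.1 -0.1 11.4] ang 0.09 F [2.5 0.2 0.5] Mom [ 0.27 -0.28  0.04] q6 -0.313 gw 0.0258
```

Request:
move_arm([
  [[0,0,0.04,0,0,0],[0,0,0.08,0,0,0],[0,0,0.08,0,0,0]],
])

```text
time: 8.7
position: [0.4748, -0.1758, 0.334]
tool_rot: [0.936, 0.219, 0.272, 0.05]
ft_force: [2.5, 0.6, -3.3]
grip_width: 0.0256
grip_force: 50.0
```

```bash
python3 -c "
from h import *
st()"
```

```text
t 8.7 axial 0.2464 tip tool-xy err [ 0.  -0.1 14.6] ang 0.08 F [2.7 0.7 0.5] Mom [0.17 0.   0.01] q6 -0.321 gw 0.0256
```

No axial force at 14.6 mm depth, so the key may already have found the hex. I'll go deeper.

Request:
move_arm([
  [[0,0,0.04,0,0,0],[0,0,0.08,0,0,0],[0,0,0.12,0,0,0],[0,0,0.12,0,0,0]],
])

```text
time: 9.2
position: [0.4773, -0.1757, 0.3299]
tool_rot: [0.936, 0.219, 0.272, 0.05]
ft_force: [3.7, 0.8, -0.3]
grip_width: 0.026
grip_force: 50.0
```

```bash
python3 -c "
from h import *
st()"
```

```text
t 9.2 axial 0.2416 tip tool-xy err [-0.  -0.  19.4] ang 0.08 F [ 5.1  1.6 -1.4] Mom [ 0.04  0.36 -0.01] q6 -0.332 gw 0.026
```

Request:
move_arm([
  [[0.02,0,0.04,0,0,0],[0.02,0,0.08,0,0,0],[0.02,0,0.12,0,0,0],[0.02,0,0.12,0,0,0]],
])

```text
time: 9.7
position: [0.4799, -0.1752, 0.3264]
tool_rot: [0.936, 0.219, 0.271, 0.051]
ft_force: [-2.6, -0.4, 4.5]
grip_width: 0.0257
grip_force: 50.0
```

```bash
python3 -c "
from h import *
st()"
```

```text
t 9.7 axial 0.2373 tip tool-xy err [ 0.3 -0.2 23.7] ang 0.04 F [ 2.1  1.3 -8.8] Mom [ 0.09 -0.23 -0.03] q6 -0.339 gw 0.0257
```

The key is home at 23.7 mm depth with the floor reaction at about 9 N. Now I turn it clockwise.

Request:
move_arm([
  [[0,0,0,0,0,0.1],[0,0,0,0,0,0.2],[0,0,0,0,0,0.3],[0,0,0,0,0,0.4],[0,0,0,0,0,0.5],[0,0,0,0,0,0.6],[0,0,0,0,0,0.7],[0,0,0,0,0,0.8],[0,0,0,0,0,0.8]],
])

```text
time: 10.82
position: [0.4801, -0.1756, 0.3266]
tool_rot: [0.947, -0.163, 0.27, -0.058]
ft_force: [-3.5, -2.3, 4.8]
grip_width: 0.0259
grip_force: 50.0
```

```bash
python3 -c "
from h import *
st()"
```

```text
t 10.82 axial 0.2373 tip tool-xy err [ 0.8  0.3 23.7] ang 0.07 F [ 2.5  1.3 -9.6] Mom [-0.4  -0.16  0.03] q6 0.46 gw 0.0259
```

Request:
move_arm([
  [[0,0,0,0,0,0.1],[0,0,0,0,0,0.2],[0,0,0,0,0,0.3]],
])

```text
time: 11.2
position: [0.4801, -0.1757, 0.3265]
tool_rot: [0.912, -0.303, 0.258, -0.098]
ft_force: [-3.1, -2.9, 4.5]
grip_width: 0.0256
grip_force: 50.0
```

```bash
python3 -c "
from h import *
st();s=get_obs();print(s['joint_torque'])
w=shot('wrist');b=shot('side');cv2.imwrite('pics/s4.png',np.hstack([cv2.resize(b['pixels'][110:220,270:400],None,fx=3,fy=3),cv2.resize(w['pixels'][100:310,160:480],(400,330))]))"
```

```text
t 11.2 axial 0.2373 tip tool-xy err [ 0.9  0.4 23.7] ang 0.09 F [ 3.2  1.  -9.2] Mom [-0.56 -0.11 -0.24] q6 0.761 gw 0.0256
[  1.80782307 -31.87433124 -10.40322214   1.20915078   0.61646366
  -0.21027207]
```

View pics/s4.png

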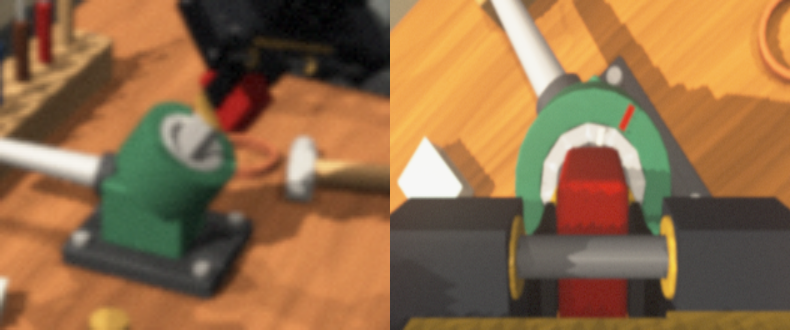

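The right view shows the screw's white line at (600,132), about 25–30° short of the red mark at (627,117), and the key seated in the screw. The torque is about −0.25 N m, so the screw is turning. I'll keep going to the stop.

Request:
move_arm([
  [[0,0,0,0,0,0.1],[0,0,0,0,0,0.2],[0,0,0,0,0,0.3],[0,0,0,0,0,0.4],[0,0,0,0,0,0.45]],
])

```text
time: 11.92
position: [0.4801, -0.1758, 0.3265]
tool_rot: [0.824, -0.495, 0.23, -0.151]
ft_force: [-4.7, -2.8, 5.2]
grip_width: 0.0257
grip_force: 51.0
```

```bash
python3 -c "
from h import *
st()"
```

```text
t 11.93 axial 0.2373 tip tool-xy err [ 1.   0.3 23.7] ang 0.13 F [  2.8   0.3 -10.6] Mom [-0.66  0.35 -1.55] q6 1.205 gw 0.0257
```

Torque jumped to 1.55 N m, which looks like the stop. I'll verify with one picture.

```bash
python3 -c "
from h import *
w=shot('wrist');cv2.imwrite('pics/w5.png',cv2.resize(w['pixels'][140:260,230:410],None,fx=3,fy=3));st()"
```

```text
t 11.97 axial 0.2373 tip tool-xy err [ 0.9  0.3 23.7] ang 0.13 F [  3.2  -0.3 -10. ] Mom [-0.7   0.3  -1.35] q6 1.206 gw 0.0257
```

View pics/w5.png

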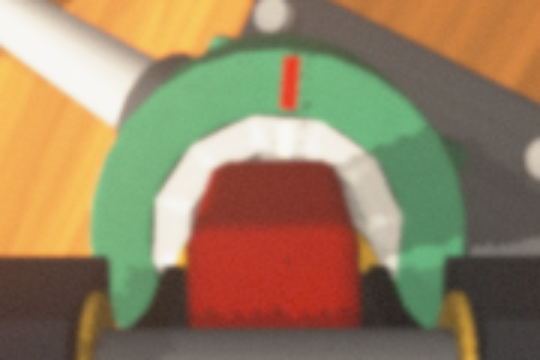

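The red mark is at (290,82) and the ring's bright line is directly beneath it at (287,140), so the screw is at its stop. I'll ease the torque within the play and draw the key out.

Request:
move_arm([
  [[0,0,0,0,0,-0.06],[0,0,-0.05,0,0,-0.1],[0,0,-0.2,0,0,-0.1],[0,0,-0.4,0,0,-0.1],[0,0,-0.6,0,0,-0.1],[0,0,-1.0,0,0,-0.1],[0,0,-1.5,0,0,-0.1],[0,0,-2.0,0,0,-0.1],[0,0,-2.0,0,0,-0.1]],
])

```text
time: 13.1
position: [0.4367, -0.1763, 0.3942]
tool_rot: [0.846, -0.456, 0.236, -0.142]
ft_force: [0.2, 0.3, -4.5]
grip_width: 0.0256
grip_force: 50.0
```

```bash
python3 - <<'E'
from h import *
st()
S2=np.array([.5323,.172,.07])
for y in (20,-40): go(S2+[0,0,.164+.032+.128],Rt([0,0,-1],yv(y)))
c=shot('side');s=get_obs();R0=R.from_quat(s['tool_rot'])
w=shot('wrist')
cv2.imwrite('pics/s6.png',np.hstack([cv2.resize(c['pixels'][90:220,250:400],None,fx=2.7,fy=2.7),cv2.resize(w['pixels'][:240],(390,351))]))
P=cloud(c);T=(P-s['position'])@R0.as_matrix()
m=(c['range_z']>0)&(abs(T[...,0])<.04)&(abs(T[...,1])<.03)&(T[...,2]>.19)&(T[...,2]<.275)
for a,b in((.205,.22),(.22,.235),(.235,.25),(.25,.27)):
    q=T[m&(T[...,2]>a)&(T[...,2]<b)]
    if len(q): print(a,len(q),np.percentile(q,[3,50,97],axis=0)[:,:2].T.round(4).tolist())
print(T[m][:,2].max())
E
```

```text
t 13.1 axial 0.3176 tip tool-xy err [ -1.8  -0.2 -56.6] ang 0.15 F [-0.2 -0.2  0.3] Mom [-0.69 -0.42  0.06] q6 1.272 gw 0.0256
t 13.1 MOVE [-6.179, -6.412, 1.494] [-0.217, -0.561, -1.301] q [-0.72  0.29  1.97  0.74  0.58  1.27]
t 13.1 MOVE [-6.179, -6.412, 1.494] [-0.436, -0.352, -0.283] q [-0.72  0.29  1.97  0.74  0.58  1.27]
0.205 55 [[-0.0188, -0.0135, -0.0019], [-0.0125, -0.0061, 0.0077]]
0.22 51 [[-0.0181, -0.0134, -0.0031], [-0.0143, -0.0062, 0.0064]]
0.235 51 [[-0.0182, -0.0122, -0.0013], [-0.0142, -0.0068, 0.008]]
0.25 34 [[-0.0174, -0.0124, -0.0043], [-0.0149, -0.0066, 0.0057]]
0.2617854874731254
```

View pics/s6.png

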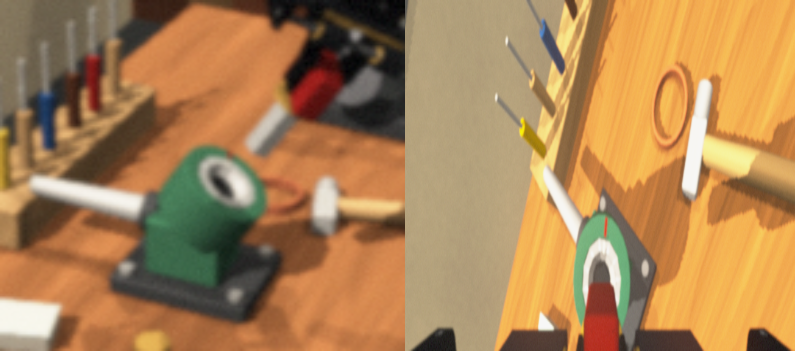

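The key is out and straight in the grip. The right view shows the screw's white line at (605,240), directly under the red mark at (605,228). Now back to the stand.

Request:
move_arm([
  [[-0.6,-0.6,0.1,-0.02,-0.05,-0.12],[-1.3,-1.3,0.3,-0.05,-0.12,-0.28],[-2.1,-2.2,0.5,-0.075,-0.19,-0.45],[-2.9,-3.0,0.7,-0.1,-0.26,-0.6],[-3.7,-3.8,0.9,-0.13,-0.33,-0.77],[-4.5,-4.7,1.1,-0.16,-0.41,-0.95],[-5.2,-5.4,1.25,-0.18,-0.47,-1.1],[-5.7,-5.9,1.4,-0.2,-0.52,-1.2],[-6.0,-6.25,1.47,-0.21,-0.55,-1.27],[-6.18,-6.41,1.49,-0.217,-0.561,-1.3],[-6.18,-6.41,1.49,-0.217,-0.561,-1.3],[-6.18,-6.41,1.49,-0.217,-0.561,-1.3]],
])

```text
time: 14.7
position: [0.5335, 0.1705, 0.3935]
tool_rot: [0.985, 0.172, -0.0, -0.0]
ft_force: [-1.0, 0.0, -4.5]
grip_width: 0.0259
grip_force: 50.0
```

```bash
python3 - <<'E'
from h import *
s=get_obs();print(s['position'],s['ft_force'])
S2=np.array([.5323,.172,.07]);go([*S2[:2],.268],Rt([0,0,-1],yv(20)))
c=shot('side');P=cloud(c)
u,v=[int(x) for x in proj(c,S2)]
m=np.zeros(P.shape[:2],bool);m[v-40:v+40,u-40:u+40]=1
D=s['position'];T=P
q=P[m&(np.linalg.norm(P[...,:2]-S2[:2],axis=-1)<.03)&(P[...,2]>.12)&(P[...,2]<.19)]
for a,b in((.13,.145),(.145,.16),(.16,.175),(.175,.19)):
    k=q[(q[:,2]>a)&(q[:,2]<b)]
    if len(k):print(a,len(k),np.percentile(k-[*S2[:2],0],[3,50,97],axis=0)[:,:2].T.round(4).tolist())
# stand-top & hole rim from side
B=P[m&(abs(P[...,2]-.07)<.006)];print(cv2.minAreaRect((B[:,:2]*1e3).astype(np.float32)))
E
```

```text
[0.53348915 0.17048653 0.39350603] [-1.04203154  0.02049228 -4.48528502]
t 14.7 MOVE [-0.014, -0.045, 3.138] [-0.0, 0.001, -0.003] q [0.11 0.45 1.61 0.   1.08 1.33]
0.13 66 [[-0.0154, -0.0058, 0.0082], [0.0012, 0.01, 0.0137]]
0.145 74 [[-0.0158, -0.0075, 0.0084], [0.0003, 0.0096, 0.0137]]
0.16 74 [[-0.0152, -0.0072, 0.0073], [0.0005, 0.0099, 0.013]]
0.175 66 [[-0.0159, -0.006, 0.0074], [0.0022, 0.01, 0.014]]
((531.2564697265625, 172.1503448486328), (90.4849853515625, 96.22972106933594), 17.383869171142578)
```

Request:
move_arm([
  [[0,-0.055,0.5,0,0,0],[0,-0.055,1.0,0,0,0],[0,-0.055,1.4,0,0,0],[0,-0.055,1.8,0,0,0],[0,-0.055,2.1,0,0,0],[0,-0.055,2.1,0,0,0]],
])

```text
time: 15.5
position: [0.5328, 0.173, 0.3089]
tool_rot: [0.985, 0.172, -0.001, -0.0]
ft_force: [-0.2, -0.5, -4.4]
grip_width: 0.0256
grip_force: 50.0
```

```bash
python3 - <<'E'
from h import *
s=get_obs();print(s['position'],s['ft_force'],s['moment'])
go([.5325,.1725,.268],Rt([0,0,-1],yv(20)))
E
```

```text
[0.53277417 0.17298867 0.30885033] [-0.15706869 -0.53338116 -4.39987991] [ 0.00391526 -0.04873281 -0.03912811]
t 15.5 MOVE [-0.009, 0.01, 1.021] [-0.0, 0.002, -0.003] q [ 0.11  0.57  1.68 -0.    0.89  1.34]
```

In the hole with no side force. I'll lower the rest of the way.

Request:
move_arm([
  [[0,0,0.3,0,0,0],[0,0,0.6,0,0,0],[0,0,0.85,0,0,0],[0,0,0.95,0,0,0],[0,0,1.02,0,0,0],[0,0,1.04,0,0,0],[0,0,1.04,0,0,0]],
])

```text
time: 16.38
position: [0.5332, 0.1731, 0.2685]
tool_rot: [0.985, 0.172, 0.0, 0.0]
ft_force: [0.5, 0.5, -3.7]
grip_width: 0.0257
grip_force: 50.0
```

```bash
python3 - <<'E'
from h import *
s=get_obs();print(s['position'],s['ft_force'],s['moment'])
E
```

```text
[0.53315588 0.17314007 0.26852466] [ 0.47074057  0.52478194 -3.65337949] [-0.01560252 -0.06811989 -0.00844384]
```

Request:
move_arm([
  [[0,0,0.03,0,0,0],[0,0,0.05,0,0,0],[0,0,0.05,0,0,0],[0,0,0.05,0,0,0]],
])

```text
time: 16.88
position: [0.5331, 0.1731, 0.2663]
tool_rot: [0.985, 0.172, 0.0, 0.0]
ft_force: [-0.6, -0.5, -4.1]
grip_width: 0.026
grip_force: 50.0
```

```bash
python3 - <<'E'
from h import *
s=get_obs();print(s['position'],s['ft_force'],s['moment'])
E
```

```text
[0.53310516 0.17310917 0.26634326] [-0.55971887 -0.48012454 -4.09053619] [-3.67413934e-03  6.47281694e-06 -3.73492698e-02]
```

Request:
move_arm([
  [[0,0,0.015,0,0,0],[0,0,0.03,0,0,0],[0,0,0.03,0,0,0]],
])

```text
time: 17.25
position: [0.5331, 0.1731, 0.2663]
tool_rot: [0.985, 0.173, 0.001, 0.0]
ft_force: [-3.1, -0.3, 6.4]
grip_width: 0.0254
grip_force: 50.0
```

```bash
python3 - <<'E'
from h import *
s=get_obs();print(s['position'],s['ft_force'],s['moment'])
E
```

```text
[0.53305507 0.17312303 0.26631602] [-3.11344785 -0.31093372  6.38797393] [-0.05277383  0.4229453   0.03224248]
```

The collar rests on the block, with the force now 6 N upward. I'll release and retreat straight up.

Request:
move_arm([
  [[0,0,0,0,0,0],[0,0,0,0,0,0],[0,0,0,0,0,0],[0,0,0,0,0,0],[0,0,0,0,0,0],[0,0,0,0,0,0]],
], claw=-1)

```text
time: 18.0
position: [0.5331, 0.1731, 0.265]
tool_rot: [0.985, 0.172, 0.0, 0.0]
ft_force: [-0.2, -0.5, 0.7]
grip_width: 0.0777
grip_force: 0.0
```

Request:
move_arm([
  [[0,0,-0.3,0,0,0],[0,0,-0.8,0,0,0],[0,0,-1.8,0,0,0],[0,0,-2.8,0,0,0],[0,0,-3.5,0,0,0],[0,0,-3.5,0,0,0],[0,0,-3.5,0,0,0]],
])

```text
time: 18.88
position: [0.5324, 0.1731, 0.4047]
tool_rot: [0.985, 0.172, -0.0, -0.0]
ft_force: [0.3, -0.3, -0.5]
grip_width: 0.0871
grip_force: 0.0
```

```bash
python3 - <<'E'
from h import *
s=get_obs();print(s['position'],s['ft_force'],s['grip_width'])
c=shot('wrist');P=cloud(c);px=c['pixels'].astype(int)
near=(c['range_z']>0)&(np.linalg.norm(P[...,:2]-S[:2],axis=-1)<.075)
red=near&(px[...,2]>100)&(px[...,1]<60)&(px[...,0]<60)&(P[...,2]>.09)
Q=P[red];T=Q[Q[:,2]>np.percentile(Q[:,2],90)-.005]
print('handle',cv2.minAreaRect((T[:,:2]*1e3).astype(np.float32)),np.percentile(T[:,2],[5,50,95]),len(T))
b=shot('side');cv2.imwrite('pics/end.png',np.hstack([cv2.resize(b['pixels'][120:300,230:430],(400,360)),cv2.resize(c['pixels'][90:300,160:480],(400,360))]))
E
```

```text
[0.53244465 0.17305459 0.40472075] [ 0.27310797 -0.25714554 -0.49281848] 0.0870871551696712
handle ((533.1182861328125, 173.37742614746094), (61.16637420654297, 25.110471725463867), 19.675413131713867) [0.1241021  0.12574756 0.12690206] 1705
```

View pics/end.png

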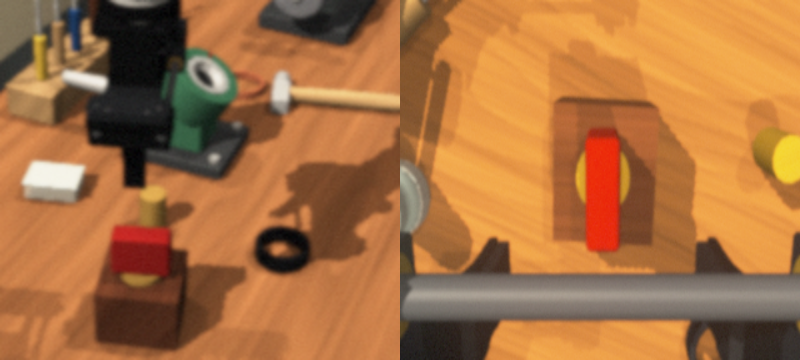

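The key hangs upright in the stand, its handle at (142,250) on the left and (602,190) on the right, with its top at 0.126 m and level as at the start. The gripper is clear, so I hand in.

```bash
python3 -c "
from rig import *
print(hand_in())"
```

```text
the job is handed in; nothing more can be done
None
```

The screw was turned to its stop (white line under the red mark), the key hangs released and upright in its stand, and the job is handed in at about 19 s; the hand-in returned no verdict.

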